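# Fit the belt sander's idler wheel and hold its tension arm back

### The arm

A 7-joint arm with a two-finger parallel gripper is mounted at the origin on the work surface. World frame = base frame: x ahead of the robot, y to its left, z up, the work surface at z = 0. Lengths are in m, angles in degrees, forces in N, time in s.
With the tool pointing down it reaches from about 0.425 to 0.975 m from the base axis. Payload 16.7 kg.
Tool frame: the origin (TCP) lies midway between the tips of the shut fingers; the grasp point (between the pads) lies 19 mm behind it; z points along the fingers, y is the line along which they close (so a half turn about z gives the same grasp; the last joint's range is limited). The gripper opens to 85 mm and grips with 20 to 120 N. Pads are 22 mm wide; open, the fingers measure 114 mm over their backs; the gripper's body (76 mm by 85 mm) begins 54 mm behind the grasp point. The pads swing forward as they close: fully open they stand 13 mm farther back than shut.
Start: joints at [63.627, 24.414, 4.234, 92.017, -1.954, 63.644, -3.845], TCP at [0.206, -0.643, 0.231] pointing down, gripper open.
Joint ranges: [-163.25, 163.25], [-28.42, 122.38], [-70.27, 78.77], [12.13, 141.07], [-58.53, 238.53], [9.26, 117.41], [-156.51, 156.51]. Speed limits (degrees/s): [108.29, 108.29, 136.94, 136.94, 172.46, 172.46, 172.46].

### API

Orientations are given as [roll, pitch, yaw] about the fixed x, y, z axes, in that order (R = Rz(yaw) Ry(pitch) Rx(roll)).
In Python, from rig import ctrl, eyes gives the robot as it stands. The module is installed in compiled form; this text tells all that it offers.
- The arm moves only by the shell command python3 -m jog 'ROWS' [OPENING] [FORCE]. ROWS is JSON, a list of rows, each a list of 2 entries, a list of its own where there are three numbers: the shift along the tool's x, y, z as a fraction of full scale, then the turn about the tool's z as a fraction of full scale. A call has 1 to 8 rows; each row shifts and turns the commanded pose from where the row before left it, along the tool's axes as they then stand; what a row does not reach is not made up. Full scale, the value 1, is 0.75 m for a shift and 0.12 rad for a turn. A row lasts 1/10 s, in which the tool goes at most 50 mm and 8.59 degrees, less where a joint would pass 70% of its speed; a pose out of reach is approached as far as the arm can. A call with a number of a shift or a turn outside -1 to 1 is refused whole. A call with a gripper value outside its range is refused whole. OPENING is the opening, from 0 (shut) to 1 (fully open), set as the call begins (- or left out, the last holds). The fingers move at their own pace and stop on an object; FORCE is the grip in N (left out, the last holds). Time passes only in rows, so rows that do not move let the fingers close. It gives the time, the measured TCP pose, the force, the opening and the grip force at its end, in the units of the state.
- ctrl.get_state(): the state, without advancing time (a new reading comes with each control period).
- eyes.capture(name): name is "scene" or "top"; returns (picture, depth): 420x560x3 uint8, red, green, blue; 420x560 float32, m along the optical axis (not along the pixel's ray), 0 where there is no reading.
- eyes.camera_model(name): a dict with "mtx" (3x3 intrinsics, pixels), "k1" (the pictures are not rectified: a ray, as slopes to the right and down, at radius r is drawn at 1 + k1 r^2 times it, then the intrinsics apply), "extrinsics" (4x4, takes a point from world to camera coordinates). Camera axes: x right, y down, z forward; pixel columns grow to the right and rows downward; lengths in m; the calibration is good to about 2 mm. A picture is of the moment at which its call begins. camera_model takes no time and is no camera call.
- ctrl.hand_in(): hands the job in; it is judged then, once.
The state is a dict: "t": time; "joint_positions": joint angles; "qd": joint speeds; "effort": joint torques, N m; "tool_pos": TCP position; "tool_rot": TCP orientation; "force": force on the tool from outside, world axes, zero at the start; "moment": the same for the moment, N m; "opening": opening from 0.0 (shut) to 1.0 (fully open); "finger_force": force on a finger pad.
Only numpy, scipy, OpenCV 4.12 (cv2) and the standard library are available. Lean on these libraries where they do the work, as an engineer would, in place of code of your own. Each camera call takes 0.05 s, during which the arm holds its last target. There are 200 camera calls.

### The job

We are putting a fresh belt on the bench sander that lies on its side with the belt side up. Lift the new aluminium idler wheel out of the blue parts bin and slide it down the bare steel stud until it sits fully home on the shoulder, and let go of it; then push the sprung yellow tension arm (the red knob on it is there for that) back past the last click of its ratchet and on until it meets the rubber stop, and finish while still holding it there against its spring, so that I can slip the belt on. Leave the other things on the bench and in the bin where they are.

Things in the scene. Friction and masses are not known exactly. Their poses are not given: they have to be found in the camera images.
- idler_center (a point): Loose new idler wheel: plain aluminium cylinder 52 mm in diameter, 28 mm high, 140 g, with a 13 mm through bore on its axis, lying flat in the parts bin. This point is its centre, half-way up on the bore's axis; its z axis is the bore's axis. Both ends are alike.
- parts_bin: Blue open plastic bin fixed on the bench, 200 x 200 mm outside, 55 mm high, walls and floor 4 mm thick. Origin: centre of its underside. It also holds a small bearing, which stays there. Some 70 mm or more lie between the idler wheel's centre and the bearing's.
- bearing: Loose steel ball bearing, 26 mm in diameter, 9 mm high, in the parts bin; leave it. Origin: centre of its underside.
- sander: Belt sander laid on its side, fixed, no belt. Grey plate (x -90 to 95, y -175 to 175 mm), top 93 mm above the bench. Origin: on the bench; y points from the upright foot (125 mm high, y = -181 mm) to the machine's top end. On it, mm: stud at (60, 140), black drive wheel d 100 at (36, -90) up to 156 high, platen strip x = 82, y -25 to 80, up to 147 high, spring drum (-45, 0), rubber stop (-7, 94).
- stud_seat (a point): Shoulder (d 19 mm) of the bare steel idler stud on the sander, 115 mm above the bench: the wheel's underside must rest here. Above it the upright stud is 10 mm in diameter and 38 mm long, the top 8 mm a cone narrowing to 4 mm. A wheel fully home has its centre 14 mm above this point.
- pivot_axis (a point): Axis (upright) about which the tension arm swings, a fixed point on the sander 131 mm above the bench.
- push_knob (a point): Red upright knob on the end of the yellow tension arm, a cylinder 18 mm in diameter from 109 to 153 mm above the bench. This point is on its axis at 133 mm, 125 mm from the pivot axis, and moves with the arm. Nearer the pivot (75 mm from it) the arm carries an aluminium tracking wheel, 52 mm in diameter, its nut's top 149 mm above the bench.
- tension_arm (a joint): Angle of the tension arm (rad): 0 fully out, where its spring rests it, growing clockwise seen from above to 0.68 against the rubber stop. At the knob the spring pushes back with about 6.5 N at 0 and 15 N at the stop. A pawl clicks over three ratchet teeth and catches the arm, if let go, near 0.16, 0.33 or 0.50; the last click comes near 0.53.
- pawl (a joint): Angle of the brass ratchet pawl by the spring drum (rad): 0 when it lies in, up to about 0.1 while a tooth lifts it. It needs no handling.
- work_rest: Loose steel work table of the sander, 130 x 100 mm plate 8 mm thick with a clamp knob up to 42 mm high, lying on the bench; leave it. Origin: centre of its underside.
- spray_can: Loose spray can, 52 mm in diameter, 150 mm high, standing on the bench; leave it. Origin: centre of its underside.
- spanner: Loose steel spanner, 160 mm long, lying on the bench; leave it. Origin: under its middle, on the bench.
There are look-alikes about, which are no part of the job. There is more than one size of the part that bears idler_center; the job needs the largest.

How it is judged (in metres and radians):
On the way, in this order (a step that is already met when the one before it is completed fails the run):
1. the idler wheel is lifted clear of the parts bin (height (world z) of idler_center above 0.09 m), for 0.1 s.
2. the idler wheel sits fully home on its stud and the fingers have let go of it (horizontal distance between idler_center and stud_seat below 0.004 m and z of idler_center in the frame of stud_seat below 0.017 m and angle between idler_center's own z axis and vertical below 0.08 rad and contact force between the fingers and idler below 0.1 N), for 0.2 s.
3. the tension arm is moved back past the last ratchet click, the pawl having dropped in behind the last tooth (value of joint tension_arm above 0.58 rad and value of joint pawl below 0.05 rad), for 0.2 s.
At the end, for the whole second after the job is handed in: Fingers hold the arm (over 4 N) above 0.61 rad, within 9 mm of its stop at the knob; pawl dropped in (below 0.05 rad), carrying under 3 N. Idler wheel let go, home on its stud: within 4 mm of its axis, centre under 17 mm above the shoulder, upright within 0.08 rad (all of step 2 and value of joint tension_arm above 0.61 rad and value of joint pawl below 0.05 rad and contact force between the fingers and tension_arm above 4 N and contact force between pawl and tension_arm below 3 N); the arm keeps its last pose, push and grip.
It fails at once if a bystander (bearing, work table, spray can, spanner) is moved by more than 25 mm (distance of any of bearing, work_rest, spray_can, spanner from where it was at the start of the episode above 0.025 m).
It also fails if it takes over 58 s, if anything falls off the work surface, if the arm or the gripper's body presses on something with over 40 N, if the wrist force passes 120 N, or if a joint passes its speed limit or range.

## Working session

There is one attempt and no reset: what is moved stays moved. The work goes in short steps, Python scripts to look and compute and a shell command to move; the robot and the scene stay as the last step left them, time stands still between calls to the robot, and variables do not carry over. Pictures are saved under pics/ and viewed, at most 10 in all, crops included, and the job is handed in when it is done.

```bash
mkdir -p pics; cat > h.py <<'E'
import numpy as np, cv2
from rig import ctrl, eyes
def cap(n):
    p,d=eyes.capture(n); np.savez(f'{n}.npz',p=p,d=d); return p,d
def world(n,d):
    m=eyes.camera_model(n);K=np.array(m['mtx'],float);T=np.array(m['extrinsics'])
    H,W=d.shape;u,v=np.meshgrid(np.arange(W),np.arange(H))
    q=cv2.undistortPoints(np.stack([u,v],-1).reshape(-1,1,2).astype(float),K,np.array([m['k1'],0,0,0,0.])).reshape(H,W,2)
    c=np.dstack([q*d[...,None],d]);return (c-T[:3,3])@T[:3,:3]
E
python3 - <<'E'
from h import *
s=ctrl.get_state();print(s)
for n in('scene','top'):
    p,d=cap(n);cv2.imwrite(f'pics/{n}0.png',p[...,::-1]);m=eyes.camera_model(n);print(m)
E
```

```text
{'t': 0.0, 'joint_positions': array([63.62982028, 24.45232868,  4.2307507 , 92.05195328, -1.95477707,
       63.64458036, -3.84360983]), 'qd': array([ 0.05224127, -0.06596468,  0.05317426,  0.1372429 , -0.02210481,
        0.07243759,  0.02639197]), 'effort': array([-8.11028640e-04, -9.49821639e+01,  3.75993356e+00, -4.63517082e+01,
        1.90746045e-02,  1.01006735e-02,  1.95781524e-05]), 'tool_pos': array([ 0.20625046, -0.64228188,  0.23058133]), 'tool_rot': array([-1.79923431e+02,  4.72253605e-03,  1.78036818e+01]), 'force': array([-0.63642019,  0.06719643, -0.66023153]), 'moment': array([ 0.01250251, -0.01107051, -0.027449  ]), 'finger_force': 0.0, 'opening': 0.9989652924087669}
{'mtx': array([[388.82454641,   0.        , 273.6438817 ],
       [  0.        , 388.82454641, 215.05018093],
       [  0.        ,   0.        ,   1.        ]]), 'k1': -0.0850198447166043, 'extrinsics': array([[-0.6029257 ,  0.79777124,  0.00645425,  0.35057765],
       [ 0.52513122,  0.40293896, -0.74958481, -0.19225652],
       [-0.60059787, -0.44855462, -0.66187684,  1.47788124],
       [ 0.        ,  0.        ,  0.        ,  1.        ]])}
{'mtx': array([[487.00367926,   0.        , 275.33954341],
       [  0.        , 487.00367926, 208.34502895],
       [  0.        ,   0.        ,   1.        ]]), 'k1': -0.007088428641240985, 'extrinsics': array([[ 0.01814716, -0.99936682,  0.03060442, -0.0579419 ],
       [-0.98276242, -0.02346139, -0.18337827,  0.52784456],
       [ 0.18398018, -0.02674908, -0.98256592,  1.24684437],
       [ 0.        ,  0.        ,  0.        ,  1.        ]])}
```

View pics/top0.png

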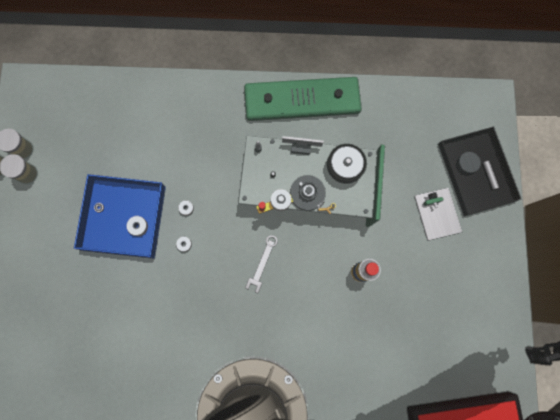

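View pics/scene0.png

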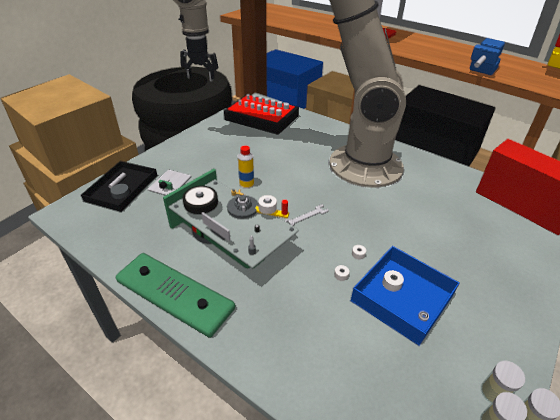

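The top picture shows the bin with the large wheel at about (137,226), the bearing at (98,208), the sander with its stud near (258,148), the red knob at (262,207), the drive wheel at (347,162) and the drum at (308,190). The scene picture confirms this layout, with the stud at (252,245) and the knob at (285,208).

```bash
python3 - <<'E'
from h import *
f=np.load('top.npz');p,d=f['p'],f['d'];w=world('top',d)
g=np.load('scene.npz');ps,ds=g['p'],g['d'];w2=world('scene',ds)
def med(w,m,l): print(l,m.sum(),w[m].mean(0).round(4),w[m].min(0).round(4),w[m].max(0).round(4))
for l,w_,p_ in(('top',w,p),('scene',w2,ps)):
    p_=p_.astype(int);z=w_[...,2];x=w_[...,0];y=w_[...,1]
    R,G,B=p_[...,0],p_[...,1],p_[...,2]
    blue=(B>R+60)&(B>G+40)&(y>.1)&(x<.8)&(x>.2); med(w_,blue&(z>.045),l+' bin rim')
    inb=np.zeros_like(blue)
    if l=='top': inb[190:250,85:160]=1
    else: inb[262:325,370:440]=1
    med(w_,inb&(~blue)&(z>.024)&(z<.045)&(R>90),l+' idler top')
    if l=='top':
        bx=np.zeros_like(blue);bx[200:215,254:272]=1
    else: bx=np.zeros_like(blue);bx[196:220,276:292]=1
    med(w_,bx&(R>G+60)&(G<80),l+' knob red'); med(w_,bx&(R>G+60)&(G<80)&(z>.145),l+' knob top')
    sa=(x>.4)&(x<.8)&(y>-.4)&(y<.15)
    if l=='top': sb=np.zeros_like(blue);sb[140:160,250:268]=1
    else: sb=np.zeros_like(blue);sb[230:262,243:262]=1
    med(w_,sb&(z>.12)&sa,l+' stud high');med(w_,sb&(z>.105)&sa,l+' stud any')
    dr=sa&(z>.148)&(z<.162)
    if l=='top': q=np.zeros_like(blue);q[138:188,322:372]=1
    else: q=np.zeros_like(blue);q[175:220,180:220]=1
    med(w_,dr&q,l+' drive top')
    pl=sa&(abs(z-.093)<.004);med(w_,pl,l+' plate')
    c,sz,a=cv2.minAreaRect((w_[pl][:,:2]*1000).astype(np.float32));print(c,sz,a)
for n,a,(r0,r1,c0,c1) in(('top',p,(135,215,235,335)),('scene',ps,(175,275,170,310))):
    cv2.imwrite(f'pics/{n}_crop.png',cv2.resize(a[r0:r1,c0:c1,::-1],None,fx=5,fy=5,interpolation=cv2.INTER_CUBIC))
E
```

```text
top bin rim 419 [0.4941 0.3671 0.0537] [0.3948 0.2581 0.0472] [0.6079 0.4723 0.0628]
top idler top 282 [0.4773 0.3223 0.0308] [0.4525 0.2968 0.0241] [0.5033 0.3474 0.0403]
top knob red 19 [ 0.5154 -0.0096  0.1509] [ 0.5103 -0.0162  0.1427] [ 0.5225 -0.0039  0.1546]
top knob top 18 [ 0.5156 -0.0098  0.1513] [ 0.5103 -0.0162  0.1463] [ 0.5225 -0.0039  0.1546]
top stud high 23 [0.6765 0.0034 0.1393] [ 0.6693 -0.0027  0.121 ] [0.6808 0.0077 0.1561]
top stud any 56 [0.676  0.003  0.1238] [ 0.6689 -0.0052  0.1057] [0.6868 0.0106 0.1561]
top drive top 58 [ 0.6359 -0.2241  0.151 ] [ 0.6015 -0.2476  0.148 ] [ 0.6698 -0.2068  0.1565]
top plate 4981 [ 0.6075 -0.1194  0.0922] [ 0.4931 -0.3126  0.089 ] [0.7147 0.0487 0.097 ]
(604.9019775390625, -132.50547790527344) (352.31231689453125, 193.83473205566406) 85.0410385131836
scene bin rim 784 [0.5124 0.3665 0.0518] [0.3956 0.2577 0.045 ] [0.6125 0.4721 0.0585]
scene idler top 235 [0.4825 0.3237 0.0311] [0.4554 0.2971 0.0247] [0.5075 0.3484 0.0345]
scene knob red 86 [ 0.5237 -0.0071  0.1362] [ 0.5125 -0.017   0.1128] [ 5.301e-01 -5.000e-04  1.544e-01]
scene knob top 30 [ 0.5221 -0.0089  0.1511] [ 0.5125 -0.017   0.1452] [ 0.5294 -0.0023  0.1544]
scene stud high 38 [0.6829 0.0054 0.1371] [ 0.6775 -0.0011  0.1209] [0.6871 0.0084 0.1532]
scene stud any 81 [0.6837 0.0057 0.1243] [ 0.6713 -0.0066  0.1052] [0.6917 0.0134 0.1532]
scene drive top 38 [ 0.6415 -0.2212  0.152 ] [ 0.6296 -0.2384  0.148 ] [ 0.6929 -0.1564  0.1572]
scene plate 3490 [ 0.6251 -0.0898  0.0924] [ 0.499  -0.3257  0.089 ] [0.7176 0.0501 0.097 ]
(615.1640014648438, -135.95372009277344) (361.29425048828125, 196.14524841308594) 83.90997314453125
```

View pics/top_crop.png

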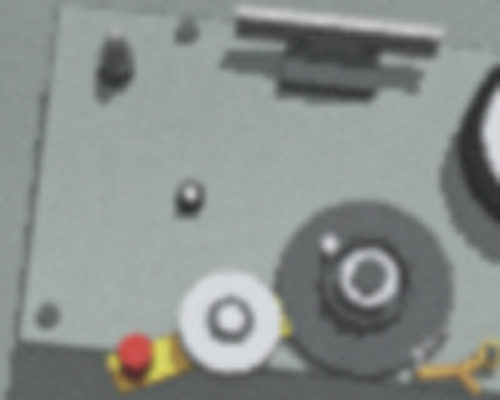

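View pics/scene_crop.png

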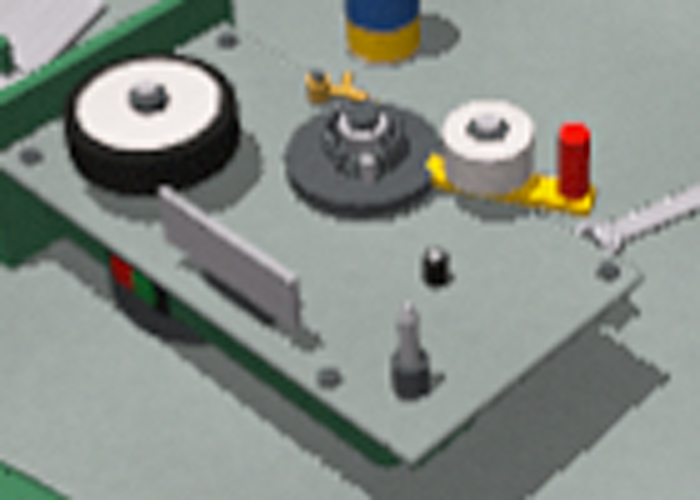

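The pictures give these estimates, averaged over the two cameras:
- The wheel is at (0.480, 0.322).
- The stud is at (0.680, 0.004).
- The pivot is at the drum (0.563, -0.126).
- The knob is at (0.519, -0.009), which is 125 mm from the pivot and matches the given size.

I'll use yaw 90 (fingers closing along x) throughout.

```bash
cat > to.py <<'E'
import sys,numpy as np
from rig import ctrl
from scipy.spatial.transform import Rotation as R
s=ctrl.get_state();p=np.array(s['tool_pos']);T=np.array([float(a) for a in sys.argv[1:4]])
sh=R.from_euler('xyz',s['tool_rot'],degrees=True).as_matrix().T@(T-p)
n=max(1,int(np.ceil(np.linalg.norm(sh)/.048)))
print('total frac',(sh/.75).round(4),'rows',n,'per row',(sh/.75/n).round(4),'yaw',s['tool_rot'][2].round(2),'turn frac to 90',((s['tool_rot'][2]-90)/180*np.pi/.12).round(2))
E
python3 -m jog '[[[0.054,-0.034,0],0],[[0.054,-0.034,0],0],[[0.054,-0.034,0],0],[[0.054,-0.034,0],0],[[0.054,-0.034,0],0],[[0.054,-0.034,0],0],[[0.054,-0.034,0],0],[[0.054,-0.034,0],0]]' 1 40
python3 -m jog '[[[0,0,0],-1],[[0,0,0],-1],[[0,0,0],-1],[[0,0,0],-1],[[0,0,0],-1],[[0,0,0],-1],[[0,0,0],-1],[[0,0,0],-1]]'
python3 -m jog '[[[0,0,0],-1],[[0,0,0],-1],[[0,0,0],-0.5],[[0,0,0],0],[[0,0,0],0]]'
python3 to.py .5 0 .23
```

```text
t: 0.9
tool_pos: [0.4533, -0.3476, 0.2313]
tool_rot: [-180.0, 0.0, 17.8]
force: [1.1, -0.1, -1.2]
opening: 0.999
finger_force: 0.0
t: 1.7
tool_pos: [0.4523, -0.3492, 0.231]
tool_rot: [-180.0, -0.0, 73.1]
force: [-0.2, -0.2, -0.9]
opening: 1.001
finger_force: 0.0
t: 2.2
tool_pos: [0.4523, -0.3493, 0.2311]
tool_rot: [-180.0, -0.0, 89.9]
force: [-0.1, -0.2, 0.3]
opening: 0.997
finger_force: 0.0
total frac [0.4659 0.0625 0.0016] rows 8 per row [0.0582 0.0078 0.0002] yaw 89.87 turn frac to 90 -0.02
```

```bash

python3 -m jog '[[[0.058,0.008,0],0],[[0.058,0.008,0],0],[[0.058,0.008,0],0],[[0.058,0.008,0],0],[[0.058,0.008,0],0],[[0.058,0.008,0],0],[[0.058,0.008,0],0],[[0.058,0.008,0],0]]'
python3 -m jog '[[[0.0535,-0.0033,0],0],[[0.0535,-0.0033,0],0],[[0.0535,-0.0033,0],0],[[0.0535,-0.0033,0],0],[[0.0535,-0.0033,0],0],[[0.0535,-0.0033,0],0],[[0.0535,-0.0033,0],0],[[0.0535,-0.0033,0],0]]'
python3 -m jog '[[[0,0,0.05],0],[[0,0,0.05],0],[[0,0,0.03],0],[[0,0,0],0],[[0,0,0],0]]'
python3 to.py .48 .3225 .004
python3 - <<'E'
from h import *
out=[]
for n,(r0,r1,c0,c1) in(('top',(170,270,70,190)),('scene',(215,315,350,470))):
    p,d=cap(n);out.append(cv2.resize(p[r0:r1,c0:c1,::-1],None,fx=3.3,fy=3.3,interpolation=cv2.INTER_CUBIC))
cv2.imwrite('pics/bin.png',np.hstack(out))
E
```

```text
t: 3.0
tool_pos: [0.5004, 0.0004, 0.2315]
tool_rot: [180.0, 0.0, 89.9]
force: [1.0, -0.4, -0.4]
opening: 0.996
finger_force: 0.0
t: 3.8
tool_pos: [0.4804, 0.3212, 0.2313]
tool_rot: [180.0, 0.0, 89.9]
force: [0.8, -0.3, -0.3]
opening: 0.999
finger_force: 0.0
t: 4.3
tool_pos: [0.4808, 0.32, 0.1344]
tool_rot: [-180.0, -0.0, 89.9]
force: [0.6, 0.7, 1.0]
opening: 1.001
finger_force: 0.0
total frac [ 0.0034 -0.001   0.1739] rows 3 per row [ 0.0011 -0.0003  0.058 ] yaw 89.95 turn frac to 90 -0.01
```

View pics/bin.png

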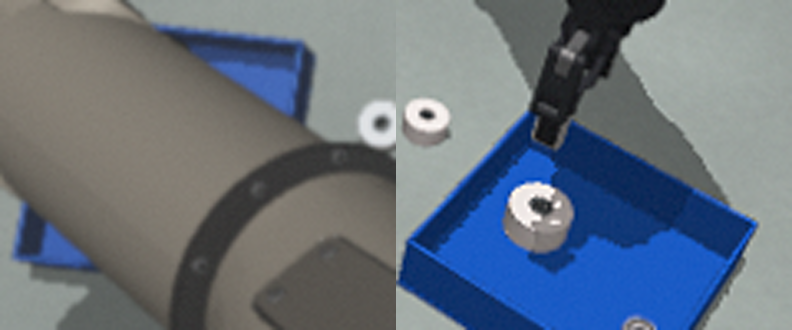

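The scene view shows the gripper over the wheel (about (540,215) in the picture) with nothing in the way, so I go down and grip.

```bash

python3 -m jog '[[[0.0034,-0.001,0.04],0],[[0,0,0.04],0],[[0,0,0.04],0],[[0,0,0.03],0],[[0,0,0.0239],0],[[0,0,0],0],[[0,0,0],0]]'
python3 -m jog '[[[0,0,0],0],[[0,0,0],0],[[0,0,0],0],[[0,0,0],0],[[0,0,0],0],[[0,0,0],0],[[0,0,0],0],[[0,0,0],0]]' 0 40
```

```text
t: 5.1
tool_pos: [0.4805, 0.3227, 0.0044]
tool_rot: [180.0, -0.0, 90.0]
force: [-0.1, 0.2, -0.0]
opening: 1.003
finger_force: 0.0
t: 5.9
tool_pos: [0.4806, 0.3225, 0.0048]
tool_rot: [179.9, -0.0, 90.0]
force: [-3.0, -2.1, 14.5]
opening: 0.604
finger_force: 39.2
```

```bash

python3 -m jog '[[[0,0,-0.02],0],[[0,0,-0.04],0],[[0,0,-0.06],0],[[0,0,-0.06],0],[[0,0,-0.06],0],[[0,0,-0.02],0],[[0,0,0],0]]'
python3 to.py .68 .0044 .20
```

```text
t: 6.6
tool_pos: [0.4809, 0.3229, 0.2017]
tool_rot: [179.8, -0.1, 90.0]
force: [0.2, -0.5, -2.7]
opening: 0.597
finger_force: 42.4
total frac [-0.4246  0.2656  0.0025] rows 8 per row [-0.0531  0.0332  0.0003] yaw 89.98 turn frac to 90 -0.0
```

Held (opening 0.6, weight on the wrist). Now I carry it above the stud and take a close look.

```bash

python3 -m jog '[[[-0.053,0.0332,0],0],[[-0.053,0.0332,0],0],[[-0.053,0.0332,0],0],[[-0.053,0.0332,0],0],[[-0.053,0.0332,0],0],[[-0.053,0.0332,0],0],[[-0.053,0.0332,0],0],[[-0.053,0.0332,0],0]]'
python3 -m jog '[[[0,0,0.025],0],[[0,0,0],0],[[0,0,0],0],[[0,0,0],0]]'
python3 to.py .68 .0044 .165
python3 - <<'E'
from h import *
out=[]
for n,(r0,r1,c0,c1) in(('top',(110,210,210,310)),('scene',(170,270,200,300))):
    p,d=cap(n);out.append(cv2.resize(p[r0:r1,c0:c1,::-1],None,fx=4,fy=4,interpolation=cv2.INTER_CUBIC))
cv2.imwrite('pics/stud.png',np.hstack(out))
E
```

```text
t: 7.4
tool_pos: [0.6791, 0.0023, 0.1969]
tool_rot: [-179.9, 0.0, 90.0]
force: [0.2, 0.0, -1.6]
opening: 0.6
finger_force: 42.4
t: 7.8
tool_pos: [0.6789, 0.0056, 0.1801]
tool_rot: [-180.0, -0.0, 90.1]
force: [-0.4, 0.5, -0.9]
opening: 0.6
finger_force: 42.4
total frac [-0.0016  0.0015  0.0201] rows 1 per row [-0.0016  0.0015  0.0201] yaw 90.1 turn frac to 90 0.02
```

View pics/stud.png

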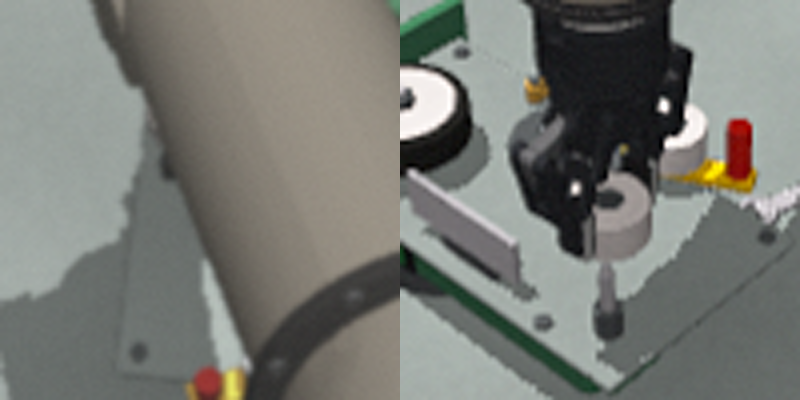

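The scene view shows the held wheel (bore at about (610,200)) just above the stud (tip (605,268)), nearly on its axis. I'll fit both circles from this one camera's depth.

```bash
cat > fit.py <<'E'
from h import *
from scipy.optimize import least_squares
g=np.load('scene.npz');p=g['p'].astype(int);w=world('scene',g['d']);m=eyes.camera_model('scene')
T=m['extrinsics'];C=-T[:3,:3].T@T[:3,3];print('cam',C.round(3))
z=w[...,2];sp=p.max(2)-p.min(2)
def circ(pts,r,c0):
    f=lambda c:np.hypot(pts[:,0]-c[0],pts[:,1]-c[1])-r
    s=least_squares(f,c0,loss='soft_l1',f_scale=.001);return s.x.round(4),len(pts),np.abs(s.fun).mean().round(4)
near=np.hypot(w[...,0]-.68,w[...,1]-.004)
st=(near<.014)&(z>.117)&(z<.145); print('stud shaft',circ(w[st],.005,[.68,.004]))
sh=(near<.02)&(z>.097)&(z<.112); print('shoulder',circ(w[sh],.0095,[.68,.004]))
br=(near<.035)&(p.min(2)>95)&(sp<40)
sd=br&(z>.182)&(z<.204)&(w[...,0]>.68); print('wheel side',circ(w[sd],.026,[.68,.004]))
tp=br&(z>.2); print('top z',np.median(z[br&(z>.205)]),(br&(z>.205)).sum())
E
python3 fit.py
```

```text
cam [1.2   0.461 0.832]
stud shaft (array([0.681 , 0.0026]), 35, np.float64(0.0008))
shoulder (array([0.6808, 0.0027]), 32, np.float64(0.0006))
wheel side (array([0.6794, 0.0046]), 84, np.float64(0.0014))
top z 0.5689499056525054 831
```

```bash

python3 -m jog '[[[-0.0025,0.0021,0.01],0],[[0,0,0.01],0],[[0,0,0],0],[[0,0,0],0]]'
python3 -m jog '[[[0,0,0.008],0],[[0,0,0.008],0],[[0,0,0.008],0],[[0,0,0],0],[[0,0,0],0]]'
```

```text
t: 8.3
tool_pos: [0.6805, 0.0024, 0.1643]
tool_rot: [-180.0, -0.0, 90.0]
force: [0.2, 0.4, -2.1]
opening: 0.603
finger_force: 42.4
t: 8.8
tool_pos: [0.6807, 0.0024, 0.1464]
tool_rot: [-180.0, -0.0, 90.0]
force: [0.1, 0.3, -1.1]
opening: 0.599
finger_force: 42.4
```

```bash

python3 -m jog '[[[0.0013,0,0],0],[[0,0,0.006],0],[[0,0,0.006],0],[[0,0,0.006],0],[[0,0,0],0],[[0,0,0],0]]'
python3 - <<'E'
from h import *
cap('scene')
E
sed 's/z>.117)&(z<.145/z>.118)\&(z<.13/; s/z>.182)&(z<.204/z>.138)\&(z<.158/' fit.py > fit2.py; python3 fit2.py
```

```text
t: 9.4
tool_pos: [0.6807, 0.0033, 0.133]
tool_rot: [-180.0, -0.0, 90.0]
force: [-0.6, -0.4, -1.3]
opening: 0.599
finger_force: 42.4
cam [1.2   0.461 0.832]
stud shaft (array([0.68 , 0.004]), 0, np.float64(nan))
shoulder (array([0.6806, 0.0023]), 31, np.float64(0.0006))
wheel side (array([0.6804, 0.0026]), 75, np.float64(0.0021))
top z 0.5229042747624294 788fit2.py:8: RuntimeWarning: Mean of empty slice.
  s=least_squares(f,c0,loss='soft_l1',f_scale=.001);return s.x.round(4),len(pts),np.abs(s.fun).mean().round(4)
  ret = ret.dtype.type(ret / rcount)
```

The wheel is on the stud, aligned within about 0.5 mm and with no side force. I carry on down to the shoulder.

```bash

python3 -m jog '[[[0,0,0.006],0],[[0,0,0.006],0],[[0,0,0.006],0],[[0,0,0.003],0],[[0,0,0],0],[[0,0,0],0]]'
python3 -m jog '[[[0,0,0.002],0],[[0,0,0.002],0],[[0,0,0],0],[[0,0,0],0]]'
```

```text
t: 10.05
tool_pos: [0.6808, 0.0033, 0.1174]
tool_rot: [180.0, -0.0, 90.0]
force: [0.5, 0.1, -2.1]
opening: 0.594
finger_force: 42.4
t: 10.45
tool_pos: [0.681, 0.0033, 0.1158]
tool_rot: [179.9, 0.0, 90.0]
force: [-6.2, -1.0, 13.7]
opening: 0.6
finger_force: 43.8
```

```bash

python3 -m jog '[[[0,0,0],0],[[0,0,0],0],[[0,0,0],0],[[0,0,0],0],[[0,0,0],0],[[0,0,0],0]]' 1
python3 -m jog '[[[0,0,-0.015],0],[[0,0,-0.03],0],[[0,0,-0.04],0],[[0,0,-0.04],0],[[0,0,0],0],[[0,0,0],0]]'
python3 - <<'E'
from h import *
p,d=cap('scene');cv2.imwrite('pics/seated.png',cv2.resize(p[170:270,170:310,::-1],None,fx=4,fy=4,interpolation=cv2.INTER_CUBIC))
w=world('scene',d);z=w[...,2];n=np.hypot(w[...,0]-.681,w[...,1]-.003)
t=(n>.009)&(n<.024)&(z>.12)&(z<.16);zz=z[t];print('top z pct',np.percentile(zz,[10,25,50,75,90,97]).round(4),t.sum())
f=t&(z>.138);A=np.c_[w[f][:,:2]-[.681,.003],np.ones(f.sum())];print(np.linalg.lstsq(A,z[f],rcond=None)[0])
E
python3 to.py .519 -.009 .21
```

```text
t: 11.05
tool_pos: [0.6807, 0.0033, 0.1143]
tool_rot: [-180.0, -0.0, 90.0]
force: [-0.5, -0.6, -0.5]
opening: 0.998
finger_force: 0.0
t: 11.65
tool_pos: [0.6811, 0.0033, 0.2095]
tool_rot: [179.9, 0.0, 90.0]
force: [0.6, -0.2, -0.1]
opening: 0.999
finger_force: 0.0
top z pct [0.1404 0.1413 0.1421 0.1429 0.1437 0.1442] 182
[0.01008303 0.0099207  0.1421863 ]
total frac [-0.0163 -0.2155 -0.0022] rows 4 per row [-0.0041 -0.0539 -0.0005] yaw 90.0 turn frac to 90 -0.0
```

View pics/seated.png

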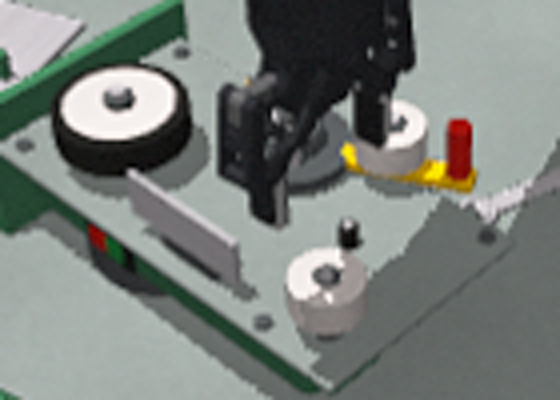

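The wheel is home: its top is level at 0.142 m (0.143 expected), and it stands upright on the stud at (327,290). Next I fit the knob.

```bash
python3 - <<'E'
from h import *
from scipy.optimize import least_squares
g=np.load('scene.npz');p=g['p'].astype(int);w=world('scene',g['d']);z=w[...,2]
k=(p[...,0]>p[...,1]+60)&(p[...,1]<80)&(np.hypot(w[...,0]-.52,w[...,1]+.009)<.03)&(z>.112)&(z<.147)
f=lambda c:np.hypot(w[k][:,0]-c[0],w[k][:,1]-c[1])-.009
s=least_squares(f,[.519,-.009],loss='soft_l1',f_scale=.001);print(s.x,k.sum(),abs(s.fun).mean())
# sander frame: stud + arm length
K=s.x;S=np.array([.681,.003])
for yaw in(-4,-5,-6):
    a=np.radians(yaw);R=np.array([[np.cos(a),-np.sin(a)],[np.sin(a),np.cos(a)]])
    P=S+R@np.array([-.105,-.140]);v=K-P;an=np.arctan2(v[1],v[0])
    print(yaw,P.round(4),np.linalg.norm(v).round(4),np.degrees(an).round(1),[(P+.125*np.array([np.cos(an-q),np.sin(an-q)])).round(4).tolist() for q in(0,.17,.34,.51,.6,.68)])
E
```

```text
[ 0.51958114 -0.01098022] 57 0.0009713781202822473
-4 [ 0.5665 -0.1293] 0.1273 111.6 [[0.5204, -0.0131], [0.5408, -0.007], [0.5618, -0.0044], [0.583, -0.0054], [0.5941, -0.0074], [0.6037, -0.01]]
-5 [ 0.5642 -0.1273] 0.1246 111.0 [[0.5194, -0.0106], [0.5398, -0.0047], [0.5609, -0.0024], [0.5821, -0.0036], [0.5932, -0.0057], [0.6028, -0.0084]]
-6 [ 0.5619 -0.1253] 0.1219 110.3 [[0.5185, -0.0081], [0.539, -0.0024], [0.5601, -0.0003], [0.5812, -0.0018], [0.5923, -0.004], [0.6019, -0.0068]]
```

```bash

python3 -m jog '[[[-0.0034,-0.0538,0],0],[[-0.0034,-0.0538,0],0],[[-0.0034,-0.0538,0],0],[[-0.0034,-0.0538,0],0],[[0,0,0],0],[[0,0,0],0],[[0,0,0],0]]' 0.55 30
python3 -m jog '[[[0,0,0.03],0],[[0,0,0.03],0],[[0,0,0.03],0],[[0,0,0.0275],0],[[0,0,0],0],[[0,0,0],0]]'
python3 -m jog '[[[0,0,0],0],[[0,0,0],0],[[0,0,0],0],[[0,0,0],0],[[0,0,0],0],[[0,0,0],0],[[0,0,0],0]]' 0 30
```

```text
t: 12.4
tool_pos: [0.52, -0.0069, 0.208]
tool_rot: [-180.0, -0.0, 90.0]
force: [-0.1, 0.6, 0.2]
opening: 0.548
finger_force: 0.0
t: 13.0
tool_pos: [0.5198, -0.0064, 0.12]
tool_rot: [-179.9, -0.0, 90.0]
force: [-0.2, -0.4, -0.4]
opening: 0.552
finger_force: 0.0
t: 13.7
tool_pos: [0.5198, -0.0068, 0.121]
tool_rot: [179.9, 0.0, 90.0]
force: [-1.9, 0.3, 5.7]
opening: 0.199
finger_force: 30.1
```

```bash

python3 -m jog '[[[0.003,0.0133,0],0],[[0.003,0.0133,0],0],[[0.001,0.0133,0],0],[[0.001,0.0133,0],0],[[0,0,0],0],[[0,0,0],0]]'
python3 -m jog '[[[0,0.0133,0],0],[[-0.001,0.0133,0],0],[[-0.002,0.0133,0],0],[[0,0,0],0],[[0,0,0],0]]'
```

```text
t: 14.3
tool_pos: [0.5599, 0.0018, 0.1208]
tool_rot: [179.9, -0.2, 90.1]
force: [3.5, 14.0, -1.7]
opening: 0.201
finger_force: 29.9
t: 14.8
tool_pos: [0.5881, -0.0005, 0.1206]
tool_rot: [-179.9, -0.1, 90.1]
force: [-11.6, 12.5, 8.1]
opening: 0.197
finger_force: 31.2
```

```bash

python3 -m jog '[[[-0.001,0.006,0],0],[[-0.001,0.006,0],0],[[0,0,0],0],[[0,0,0],0]]'
python3 -m jog '[[[-0.001,0.005,0],0],[[-0.001,0.004,0],0],[[0,0,0],0],[[0,0,0],0]]'
```

```text
t: 15.2
tool_pos: [0.5967, -0.0019, 0.1205]
tool_rot: [-179.9, -0.1, 90.1]
force: [-13.2, 13.7, 7.9]
opening: 0.198
finger_force: 31.3
t: 15.6
tool_pos: [0.6032, -0.0034, 0.1205]
tool_rot: [-179.8, -0.1, 90.1]
force: [-13.7, 13.4, 8.5]
opening: 0.198
finger_force: 31.4
```

```bash

for i in 1; do python3 -m jog '[[[-0.0005,0.0027,0],0],[[0,0,0],0],[[0,0,0],0]]'; done
python3 -m jog '[[[-0.0005,0.0027,0],0],[[0,0,0],0],[[0,0,0],0]]'
python3 - <<'E'
from h import *
p,d=cap('scene');cv2.imwrite('pics/push.png',cv2.resize(p[170:270,170:310,::-1],None,fx=4,fy=4,interpolation=cv2.INTER_CUBIC))
E
```

```text
t: 15.9
tool_pos: [0.6037, -0.0034, 0.1204]
tool_rot: [-179.7, -0.1, 90.1]
force: [-26.6, 14.6, 16.4]
opening: 0.202
finger_force: 32.6
t: 16.2
tool_pos: [0.604, -0.0035, 0.1202]
tool_rot: [-179.5, -0.1, 90.1]
force: [-37.7, 15.4, 24.9]
opening: 0.206
finger_force: 34.3
```

View pics/push.png

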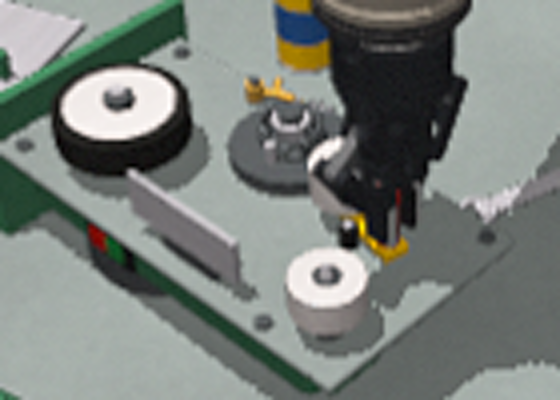

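The arm is against the rubber stop: the yellow arm touches the black peg at (348,235), the force jumped there, and the pawl has dropped in. I'll ease the push slightly, confirm it holds and hand in.

```bash

python3 -m jog '[[[0,-0.002,0],0],[[0,0,0],0],[[0,0,0],0],[[0,0,0],0],[[0,0,0],0]]'
python3 -c "
from rig import ctrl
print(ctrl.hand_in())"
```

```text
t: 16.75
tool_pos: [0.6038, -0.0034, 0.1203]
tool_rot: [-179.6, -0.1, 90.1]
force: [-29.6, 16.3, 18.4]
opening: 0.199
finger_force: 33.1
the job is handed in; nothing more can be done
None
```

The idler wheel is home on its stud and released, and I handed the job in at 16.75 s with the gripper still holding the tension arm against the rubber stop; the hand-in gave no verdict.

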